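# Fit the rotor on the bench centrifuge

## Robot

A 6-joint arm with a two-finger parallel gripper is mounted at the origin on the work surface. World frame = base frame: x ahead of the robot, y to its left, z up, the work surface at z = 0. Lengths are in m, angles in rad, forces in N, time in s.
With the tool pointing down it reaches from about 0.275 to 0.75 m from the base axis. Payload 10.2 kg.
Tool frame: the origin (TCP) lies midway between the tips of the shut fingers; the grasp point (between the pads) lies 19 mm behind it; x points along the fingers, z is the direction in which the jaws open and shut, and the axes are right-handed (so a half turn about x gives the same grasp; the last joint's range is limited). The gripper opens to 85 mm and grips with 20 to 120 N. Pads are 22 mm wide; open, the fingers measure 114 mm over their backs; the gripper's body (76 mm by 85 mm) begins 54 mm behind the grasp point. The pads swing forward as they close: fully open they stand 13 mm farther back than shut.
Start: joints at [1.064, 0.313, 1.498, -0, 1.331, -0.223], TCP at [0.147, 0.504, 0.231] pointing down, gripper open.
Joint ranges: [-2.94, 2.94], [-0.97, 2.17], [0.19, 2.56], [-1.23, 4.37], [0.02, 3.11], [-2.88, 2.88]. Speed limits (rad/s): [2.39, 2.39, 3.01, 3.14, 3.14, 3.14].

## Interface

Orientations are given as a unit quaternion [x, y, z, w].
In Python, from station import readout, vision, manip gives the robot as it stands.
- The arm moves only by the tool jog_arm, never from a script. Its arguments are lists of equal length, an entry for each row: "claw": the opening, from 0 (shut) to 1 (fully open); "linear": the shift along the tool's x, y, z in cm, a list of three; "turn": the turn, a rotation vector about the tool's x, y, z in degrees, a list of three. A call has 1 to 12 rows; each row shifts and turns the commanded pose from where the row before left it, along the tool's axes as they then stand; what a row does not reach is not made up. A row lasts 1/8 s, in which the tool goes at most 62.5 mm and 10.7 degrees, less where a joint would pass 70% of its speed; a pose out of reach is approached as far as the arm can. A call is refused whole if a number of a shift passes 6.25 or a number of a turn 10.7, either way. A call with a gripper value outside its range is refused whole. The fingers move at their own pace and stop on an object; "force" is the grip in N (left out, the last holds). Time passes only in rows, so rows that do not move let the fingers close. It gives the time, the measured TCP pose, the force and the opening at its end, in the units of the state.
- readout.read_state(): the state, without advancing time (a new reading comes with each control period).
- vision.snapshot(name): name is "scene" or "top" or "wrist"; returns a dict with "color" (384x512x3 uint8, red, green, blue), "K" (3x3 intrinsics, pixels), "D" ([k1, k2, p1, p2, k3] as OpenCV has them; the pictures are not rectified), "R" (3x3) and "t" (3): a world point X has camera coordinates R X + t. Camera axes: x right, y down, z forward; pixel columns grow to the right and rows downward; lengths in m; the calibration is good to about 2 mm. A picture is of the moment at which its call begins. There is no depth.
- manip.close_job(): hands the job in, once; it reports no verdict.
The state is a dict: "clock": time; "qpos": joint angles; "joint_velocities": joint speeds; "joint_efforts": joint torques, N m; "ee_pos": TCP position; "eef_rot": TCP orientation; "ft_force": force on the tool from outside, world axes, zero at the start; "wrist_torque": the same for the moment, N m; "opening": finger opening in m.
Only numpy, scipy, OpenCV 4.12 (cv2) and the standard library are available. Lean on these libraries where they do the work, as an engineer would, in place of code of your own. Each camera call takes 0.05 s, during which the arm holds its last target.

## Task

Lift the metal tube rotor off its storage stand by the bar grip and fit it on the shaft of the bench centrifuge: rest it gently on the drive dogs, turn it slowly under a light push until its slots drop over the dogs, then push it fully home and let go. Never lean hard on the shaft, keep the rotor upright, and leave everything else on the bench where it is.

Things in the scene. Friction and masses are not known exactly. Their poses are not given: they have to be found in the camera images.
- rotor: Loose metal rotor, about 0.3 kg: round body 96 mm across, 40 mm high, 8 dark tube holes round its shoulder, a black bar grip on its flat top. Origin: centre of the underside, z up. From below: a central blind bore (11.3 mm wide, 34 mm deep) and four radial slots (8 mm wide, 8 mm deep) along the rotor's +x, -x, +y, -y, so every quarter turn is the same fit.
- grip (a point): Middle of the rotor's bar grip, 55 mm above the rotor's origin. The bar is 54 mm long (along the rotor's x), 15 mm wide (along its y) and 30 mm tall: it stands from 40 to 70 mm above the rotor's underside, with free space on both sides.
- stand: Grey round storage stand, 90 mm across, fixed; origin under its centre. At the start the rotor rests on its flat top, 12 mm up, turned any way; a thin post (8 mm thick, 15 mm tall above that) stands in the rotor's bore, so lift straight up by at least 20 mm.
- centrifuge: White box-shaped bench centrifuge with its lid off, 190 (x) x 200 (y) x 80 mm high, fixed; origin at the centre of its foot. On the middle of its flat top: a black stop ring (88 mm wide), a rubber seat disc (76 mm wide) and a vertical steel spindle. Its bearing is delicate: keep pushes on it under about 25 N.
- shaft_top (a point): Tip of the spindle's shaft, on its axis, 114 mm above the bench and 30 mm above seat. The shaft is 9 mm thick; its last 8 mm taper to 4 mm.
- dog_tops (a point): Point on the shaft axis level with the tops of the four drive dogs at the shaft's foot, 7 mm above seat: a cross, each arm 5 mm wide, reaching 28 mm from the axis. The angle of the cross is NOT reported (any angle, unrelated to the casing). The slots pass over it within about 3 degrees either way. The spindle is stiff (0.25 Nm): a light rub leaves it still, turning under over 15 N may drag it round.
- seat (a point): Point on the shaft axis 84 mm above the bench: the rotor's origin is here when fully home, and 7 mm above it when resting on the dogs. Once slots and dogs meet, it drops freely only 2 mm, onto the rubber seat disc; the last 5 mm push this disc down to its stop, which takes 8 N in all (rotor's weight included, so about 5 N of push); the disc stays where it is left.
- beaker: Bystander: glass beaker, 60 mm wide, 85 mm high; origin under its centre. Stands between stand and centrifuge, a little beyond.
- comb: Bystander: flat green gel comb, 70 x 20 x 5 mm, lying between stand and centrifuge; origin on its underside.
- tube_rack: Bystander: grey rack with small tubes, 100 x 60 x 65 mm; origin under its centre.
- chamber_lid: Bystander: round clear lid of the centrifuge with a grey knob, 136 mm across, 38 mm high, lying on the bench; origin under its centre. It is not needed.
- carton: Bystander: plain carton 120 x 220 x 90 mm; origin under its centre.
- bottle: Bystander: amber bottle, 64 mm wide, 150 mm high; origin under its centre.
- gel_tray: Bystander: clear open tray 150 x 100 x 35 mm; origin under its centre.
- beaker2: Bystander: larger glass beaker, 80 mm wide, 110 mm high; origin under its centre.
Mind the look-alikes: they are no part of the job. What is shaped like the rotor but pink or red is not meant.

How it is judged:
By the outcome, as a careful person would: the job done as asked, in the order asked, and still so for the second after the job is handed in, with the robot touching nothing.
It also fails if it takes over 67 s, if anything falls off the work surface, if the arm or the gripper's body presses on something with over 40 N, if the wrist force passes 120 N, or if a joint passes its speed limit or range.

## Working session

There is one attempt and no reset: what is moved stays moved. The work goes in short steps, Python scripts to look and compute and a tool call to move; the robot and the scene stay as the last step left them, time stands still between calls to the robot, and variables do not carry over. Pictures are saved under pics/ and viewed, and the job is handed in when it is done.

Besides the shell and the picture viewer there is one more tool, called in YAML: its name, and indented under it one key for each argument. jog_arm: Moves the arm, as the interface text tells. Its arguments: {"type":"object","properties":{"claw":{"type":"array","items":{"type":"number"}},"linear":{"type":"array","items":{"type":"array","items":{"type":"number"}}},"turn":{"type":"array","items":{"type":"array","items":{"type":"number"}}},"force":{"type":"number"}},"required":["claw","linear","turn"]}

```bash
mkdir -p pics; ls; cat > h.py <<'E'
import numpy as np, cv2, pickle
from station import readout, vision, manip
def snap(n,tag):
    s=vision.snapshot(n); cv2.imwrite(f'pics/{tag}.png',s['color'][:,:,::-1]); pickle.dump(s,open(f'pics/{tag}.pkl','wb')); return s
def load(tag): return pickle.load(open(f'pics/{tag}.pkl','rb'))
def crop(tag,x0,y0,x1,y1,f,out):
    s=load(tag)['color'][y0:y1,x0:x1,::-1]; cv2.imwrite(f'pics/{out}.png',cv2.resize(s,None,fx=f,fy=f,interpolation=cv2.INTER_CUBIC))
def ray(s,uv):
    p=cv2.undistortPoints(np.array([[uv]],float),np.array(s['K'],float),np.array(s['D'],float))[0,0]
    R=np.array(s['R']);t=np.array(s['t']); d=R.T@np.array([p[0],p[1],1]); return -R.T@t, d/np.linalg.norm(d)
def atz(s,uv,z):
    c,d=ray(s,uv); return c+d*(z-c[2])/d[2]
def tri(obs):
    A=np.zeros((3,3));b=np.zeros(3)
    for s,uv in obs:
        c,d=ray(s,uv);P=np.eye(3)-np.outer(d,d);A+=P;b+=P@c
    X=np.linalg.solve(A,b); return X,[np.linalg.norm((np.eye(3)-np.outer(d,d))@(X-c)) for c,d in [ray(s,u) for s,u in obs]]
def proj(s,X):
    R=np.array(s['R']);r,_=cv2.Rodrigues(R)
    return cv2.projectPoints(np.atleast_2d(np.array(X,float)),r,np.array(s['t'],float),np.array(s['K'],float),np.array(s['D'],float))[0][:,0]
E
python3 - <<'E'
from h import *
for n in ['scene','top','wrist']:
    s=snap(n,n+'0'); print(n,np.round(s['R'],3).tolist(),np.round(s['t'],3),np.round(s['K'],1).tolist(),s['D'])
    c=cv2.imread(f'pics/{n}0.png'); cv2.imwrite(f'pics/{n}0b.png',cv2.resize(c,(800,600),interpolation=cv2.INTER_CUBIC))
print(readout.read_state())
E
```

```text
pics
scene [[-0.488, 0.873, -0.021], [0.582, 0.307, -0.753], [-0.65, -0.379, -0.658]] [ 0.285 -0.243  1.796] [[495.7, 0.0, 267.0], [0.0, 495.7, 190.7], [0.0, 0.0, 1.0]] [-0.16997016  0.          0.          0.          0.        ]
top [[-0.026, -0.999, 0.019], [-0.992, 0.023, -0.121], [0.12, -0.022, -0.993]] [-0.002  0.593  1.142] [[410.7, 0.0, 256.7], [0.0, 410.7, 190.1], [0.0, 0.0, 1.0]] [0.03036943 0.         0.         0.         0.        ]
wrist [[0.279, 0.96, -0.001], [0.911, -0.265, 0.317], [0.305, -0.089, -0.948]] [-0.524 -0.042  0.381] [[307.1, 0.0, 254.3], [0.0, 307.1, 195.1], [0.0, 0.0, 1.0]] [0.01854654 0.         0.         0.         0.        ]
{'clock': 0.15, 'qpos': array([ 1.06360613e+00,  3.13336736e-01,  1.49819649e+00, -1.67418168e-05,
        1.33100879e+00, -2.23373811e-01]), 'joint_velocities': array([-0.00030464,  0.00049548, -0.00249904, -0.00168408, -0.00015579,
        0.00024914]), 'joint_efforts': array([ 3.30418497e-04, -4.12361205e+01, -2.59796065e+01, -2.24129008e-04,
        3.16456877e-03,  1.87234974e-05]), 'ee_pos': array([0.14692797, 0.50384152, 0.23088361]), 'eef_rot': array([-0.424401  ,  0.56599336,  0.4241167 ,  0.56538512]), 'ft_force': array([-0.52158842, -0.49769654,  0.01387791]), 'wrist_torque': array([ 0.02857369, -0.018113  , -0.00713403]), 'opening': 0.08536583233898339}
```

View pics/scene0b.png

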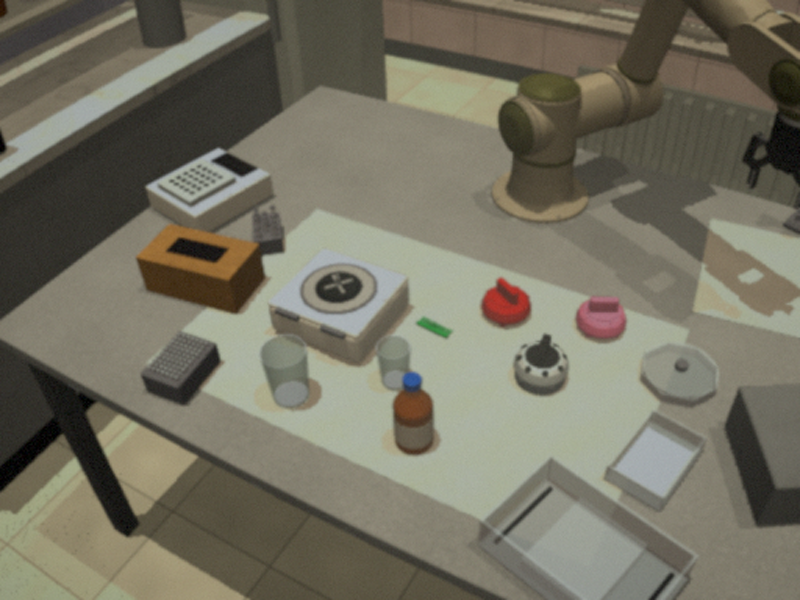

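View pics/top0b.png

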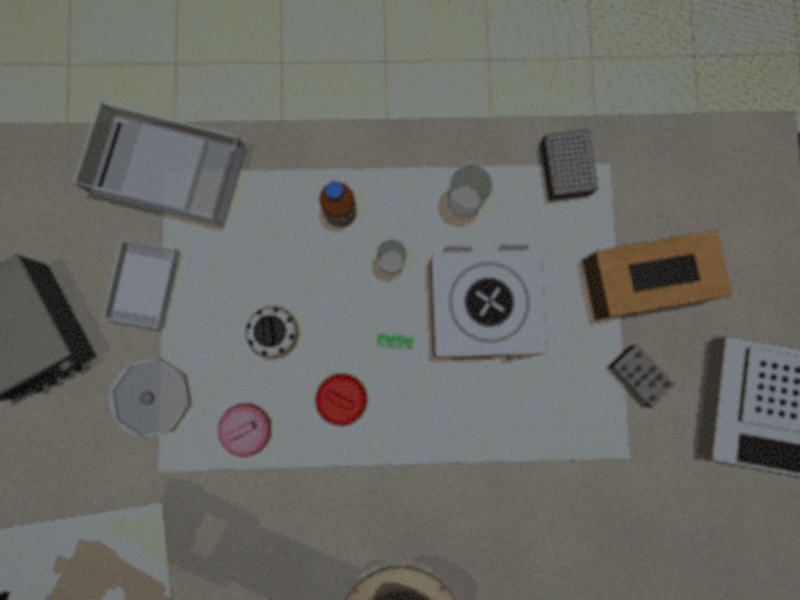

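View pics/wrist0b.png

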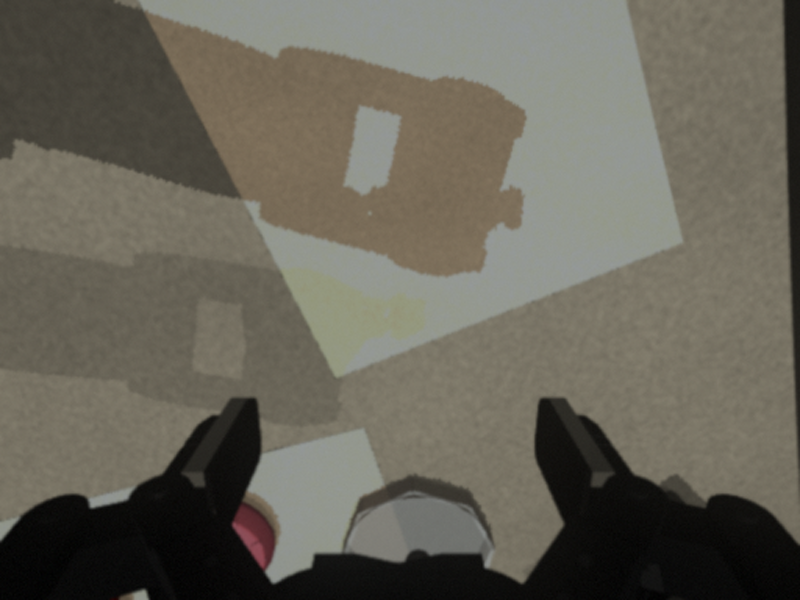

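The scene picture shows the metal rotor at about (540,365) of 800x600, with red and pink look-alikes beside it, and the centrifuge cross at (338,287). In the top picture the rotor is at (272,332) and the cross at (490,301). The wrist view only shows bench.

```bash
python3 - <<'E'
from h import *
crop('top0',144,182,204,242,10,'tr'); crop('top0',270,150,360,235,8,'tc'); crop('scene0',320,205,370,255,12,'sr'); crop('scene0',170,150,265,230,8,'sc')
E
```

```text
(no output)
```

View pics/tr.png

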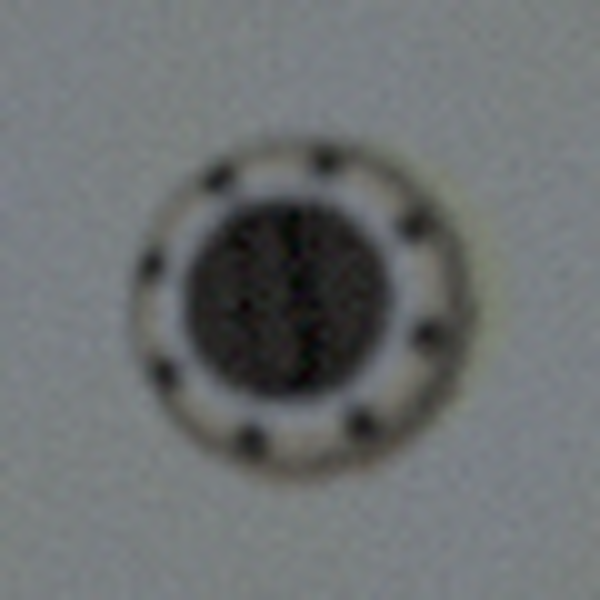

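View pics/tc.png

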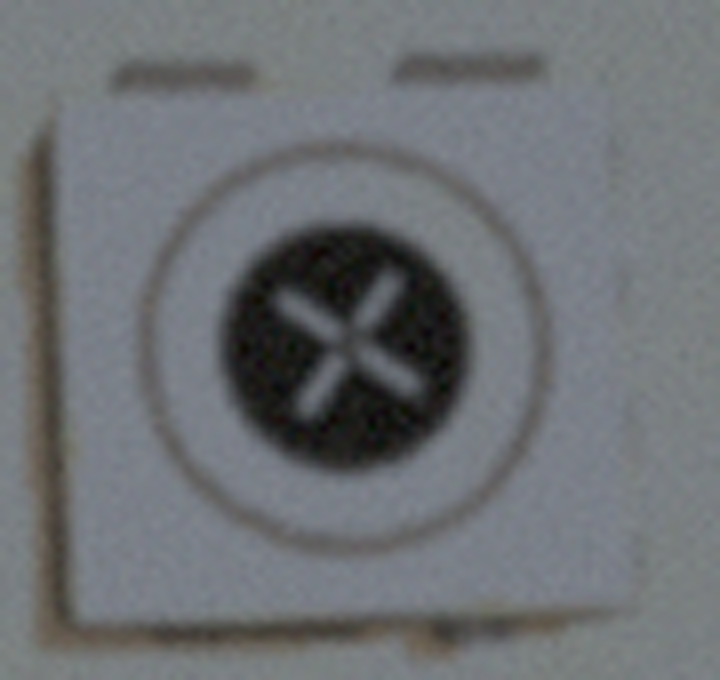

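View pics/sr.png

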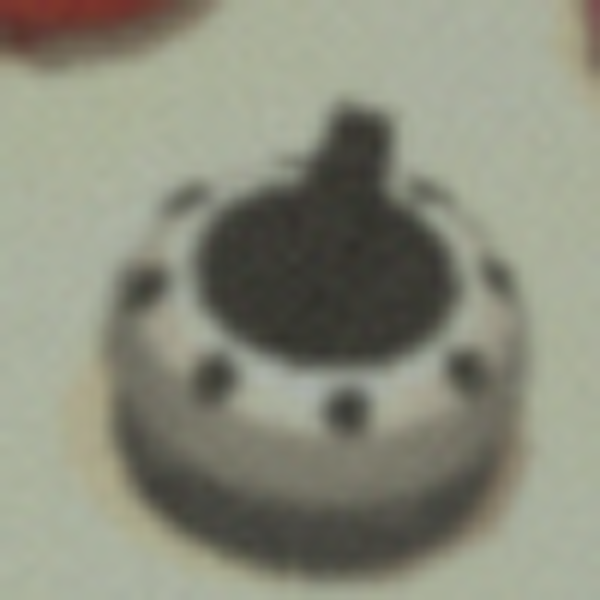

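View pics/sc.png

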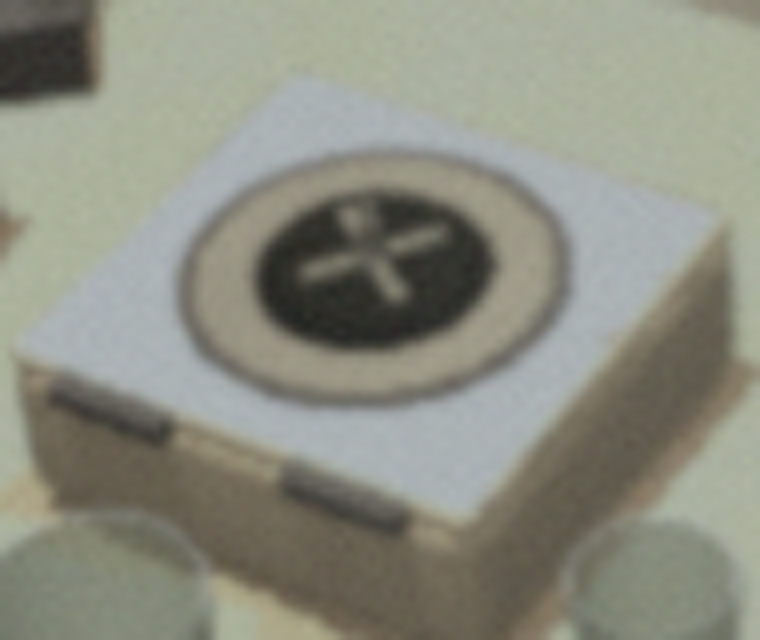

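```bash
python3 - <<'E'
from h import *
t=load('top0');s=load('scene0')
o=lambda x0,y0,f,c:(x0+(c[0]+.5)/f-.5,y0+(c[1]+.5)/f-.5)
a=o(144,182,10,(287,298));b=o(320,205,12,(328,272))
print('rotor disc',tri([(t,a),(s,b)]),atz(t,a,.052))
a=o(270,150,8,(347,341));b=o(170,150,8,(374,252))
print('dogs',tri([(t,a),(s,b)]),atz(t,a,.091))
b2=o(270,150,8,(344,347)); print('ring',atz(t,b2,.084))
for c in [(275,292),(418,388),(393,270),(303,415)]:
  print(atz(t,o(270,150,8,c),.091))
print('bar',[atz(t,o(144,182,10,c),.082) for c in [(288,212),(306,390)]])
print([(n,atz(t,c,z)) for n,c,z in [('beaker',(250,165),0.0),('comb',(253,218),0),('red',(218,255),.05),('bottle',(216,128),.1)]])
from scipy.spatial.transform import Rotation as R
print(R.from_quat(readout.read_state()['eef_rot']).as_matrix())
E
```

```text
rotor disc (array([0.53660684, 0.22133131, 0.05262823]), [np.float64(0.00019323037290691722), np.float64(0.0001932303729070457)]) [0.53673275 0.22126861 0.052     ]
dogs (array([ 0.57671263, -0.16899829,  0.09185808]), [np.float64(0.00011594413149148553), np.float64(0.00011594413149144753)]) [ 0.57686607 -0.16923952  0.091     ]
ring [ 0.57560111 -0.16924034  0.084     ]
[ 0.59434094 -0.14525216  0.091     ]
[ 0.56014067 -0.19283395  0.091     ]
[ 0.60099325 -0.1860827   0.091     ]
[ 0.55183051 -0.1531249   0.091     ]
bar [array([0.55801567, 0.21546809, 0.082     ]), array([0.50936945, 0.21064554, 0.082     ])]
[('beaker', array([6.72979707e-01, 4.44917424e-04, 0.00000000e+00])), ('comb', array([ 0.51518151, -0.00455757,  0.        ])), ('red', array([0.41258296, 0.09556314, 0.05      ])), ('bottle', array([0.75999131, 0.0922717 , 0.1       ]))]
[[-4.46915417e-04 -9.59994835e-01  2.80017351e-01]
 [-8.37755678e-04  2.80017640e-01  9.59994489e-01]
 [-9.99999549e-01  1.94450212e-04 -9.29385325e-04]]
```

```bash
cat >> h.py <<'E'
from scipy.spatial.transform import Rotation as Rot
def delta(tcp,yaw_deg):
    """tool pointing down, tool z horizontal at yaw; total shift in tool axes (cm) before turning and turn about x"""
    st=readout.read_state(); M=Rot.from_quat(st['eef_rot']).as_matrix()
    zz=[np.cos(np.radians(yaw_deg)),np.sin(np.radians(yaw_deg)),0]; x=[0,0,-1]; y=np.cross(zz,x)
    T=np.column_stack([x,y,zz]); return np.round(M.T@(np.array(tcp)-st['ee_pos'])*100,3), np.round(np.degrees(Rot.from_matrix(M.T@T).as_rotvec()),2)
E
python3 - <<'E'
from h import *
s=load('wrist0'); st=readout.read_state(); M=Rot.from_quat(st['eef_rot']).as_matrix()
R=np.array(s['R']);C=-R.T@np.array(s['t']); 
Ct=M.T@(C-st['ee_pos']); Rt=R@M
print('cam in tool',Ct,Rt)
np.savez('hand.npz',Ct=Ct,Rt=Rt)
# candidate view: TCP such that rotor seen
for yaw in (95,):
  zz=np.array([np.cos(np.radians(yaw)),np.sin(np.radians(yaw)),0]);x=np.array([0,0,-1.]);y=np.cross(zz,x);T=np.column_stack([x,y,zz])
  for h in (.2,.23):
   for d in (0,-.04,-.08,.04):
    tcp=np.array([.537,.221,h])+y*d
    ss=dict(s);RR=Rt@T.T;ss['R']=RR;ss['t']=-RR@(tcp+T@Ct)
    print(h,d,tcp,proj(ss,[[.537,.221,.052],[.537,.221,.082]]).round())
    print(delta(tcp,yaw))
E
```

```text
cam in tool [-0.14345648  0.08155027 -0.0003656 ] [[-3.14442058e-04  7.26402804e-04  9.99999687e-01]
 [-3.17658297e-01 -9.48205073e-01  5.88893879e-04]
 [ 9.48205203e-01 -3.17658012e-01  5.28903432e-04]]
0.2 0 [0.537 0.221 0.2  ] [[254. 180.]
 [255. 189.]]
(array([  3.095, -45.367, -16.227]), array([-2.126e+01, -5.000e-02, -2.000e-02]))
0.2 -0.04 [0.57684779 0.22448623 0.2       ] [[255. 139.]
 [255. 144.]]
(array([  3.093, -49.095, -14.777]), array([-2.126e+01, -5.000e-02, -2.000e-02]))
0.2 -0.08 [0.61669558 0.22797246 0.2       ] [[255.  94.]
 [255.  94.]]
(array([  3.09 , -52.823, -13.326]), array([-2.126e+01, -5.000e-02, -2.000e-02]))
0.2 0.04 [0.49715221 0.21751377 0.2       ] [[254. 217.]
 [254. 230.]]
(array([  3.097, -41.64 , -17.678]), array([-2.126e+01, -5.000e-02, -2.000e-02]))
0.23 0 [0.537 0.221 0.23 ] [[254. 172.]
 [254. 180.]]
(array([  0.095, -45.367, -16.23 ]), array([-2.126e+01, -5.000e-02, -2.000e-02]))
0.23 -0.04 [0.57684779 0.22448623 0.23      ] [[254. 134.]
 [255. 139.]]
(array([  0.093, -49.095, -14.779]), array([-2.126e+01, -5.000e-02, -2.000e-02]))
0.23 -0.08 [0.61669558 0.22797246 0.23      ] [[255.  94.]
 [255.  94.]]
(array([  0.09 , -52.822, -13.329]), array([-2.126e+01, -5.000e-02, -2.000e-02]))
0.23 0.04 [0.49715221 0.21751377 0.23      ] [[254. 207.]
 [254. 217.]]
(array([  0.097, -41.639, -17.68 ]), array([-2.126e+01, -5.000e-02, -2.000e-02]))
```

jog_arm:
  claw: [1, 1, 1, 1, 1, 1, 1, 1, 1, 1, 1, 1]
  linear:
    - [0, -2, -0.7]
    - [0, -4, -1.45]
    - [0.3, -4.5, -1.6]
    - [0.3, -4.5, -1.6]
    - [0.3, -4.5, -1.6]
    - [0.3, -4.5, -1.6]
    - [0.3, -4.5, -1.6]
    - [0.3, -4.5, -1.6]
    - [0.3, -4.5, -1.6]
    - [0.3, -4, -1.45]
    - [0.3, -3.2, -1.1]
    - [0.3, -0.7, -0.3]
  turn:
    - [0, 0, 0]
    - [0, 0, 0]
    - [0, 0, 0]
    - [0, 0, 0]
    - [-4, 0, 0]
    - [-4, 0, 0]
    - [-4, 0, 0]
    - [-4, 0, 0]
    - [-3.3, 0, 0]
    - [-2, 0, 0]
    - [0, 0, 0]
    - [0, 0, 0]

```text
clock: 1.65
ee_pos: [0.5681, 0.2759, 0.2002]
eef_rot: [-0.521, 0.478, 0.521, 0.478]
ft_force: [-0.8, 0.3, -0.7]
opening: 0.0856
```

```bash
python3 - <<'E'
from h import *
print(delta([.537,.221,.2],95))
E
```

```text
(array([ 0.026,  3.57 , -5.204]), array([-0.05, -0.02, -0.06]))
```

jog_arm:
  claw: [1, 1, 1, 1]
  linear:
    - [0, 1.2, -1.8]
    - [0, 1.6, -2.3]
    - [0, 0.77, -1.1]
    - [0, 0, 0]
  turn:
    - [0, 0, 0]
    - [0, 0, 0]
    - [0, 0, 0]
    - [0, 0, 0]

```text
clock: 2.15
ee_pos: [0.5357, 0.2219, 0.2017]
eef_rot: [0.521, -0.478, -0.521, -0.478]
ft_force: [-0.5, 0.7, -0.0]
opening: 0.0854
```

```bash
python3 - <<'E'
from h import *
snap('wrist','w1'); crop('w1',150,80,360,280,3.8,'w1c'); print(readout.read_state()['ee_pos'])
E
```

```text
[0.53596552 0.22228452 0.20155738]
```

View pics/w1c.png

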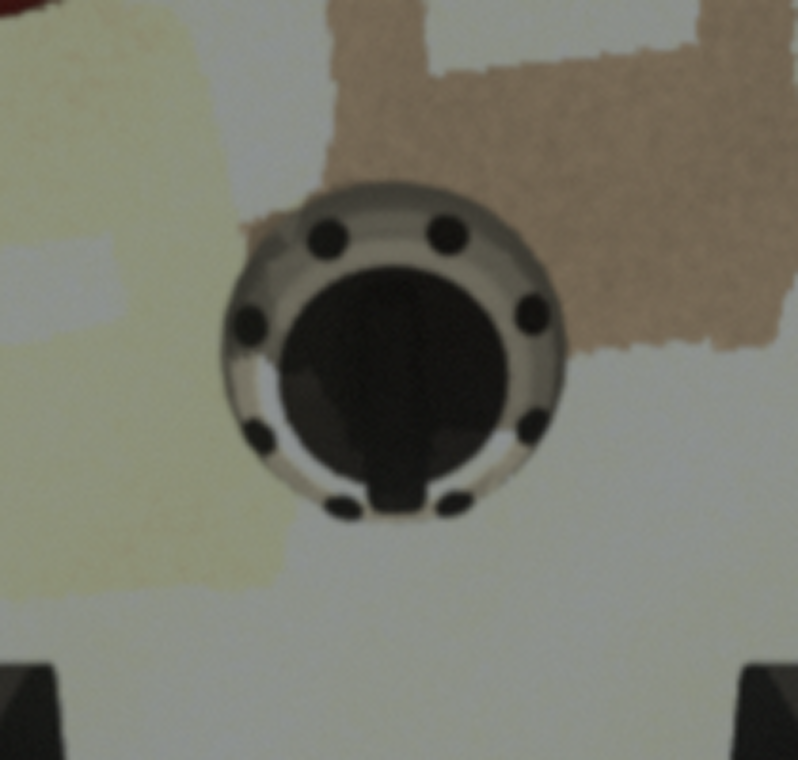

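The rotor is centred at crop (394,375). The bar runs down to (397,510), with the 8 holes around it. I'll brighten the dark part.

```bash
python3 - <<'E'
from h import *
s=load('w1')['color'][140:225,210:300,::-1].astype(float)
g=cv2.resize(s,None,fx=8,fy=8,interpolation=cv2.INTER_CUBIC)
g=cv2.GaussianBlur(g,(0,0),3)
cv2.imwrite('pics/w1d.png',np.clip((g-8)*5,0,255))
E
```

```text
[ WARN:0@0.545] global loadsave.cpp:1063 imwrite_ Unsupported depth image for selected encoder is fallbacked to CV_8U.
```

View pics/w1d.png

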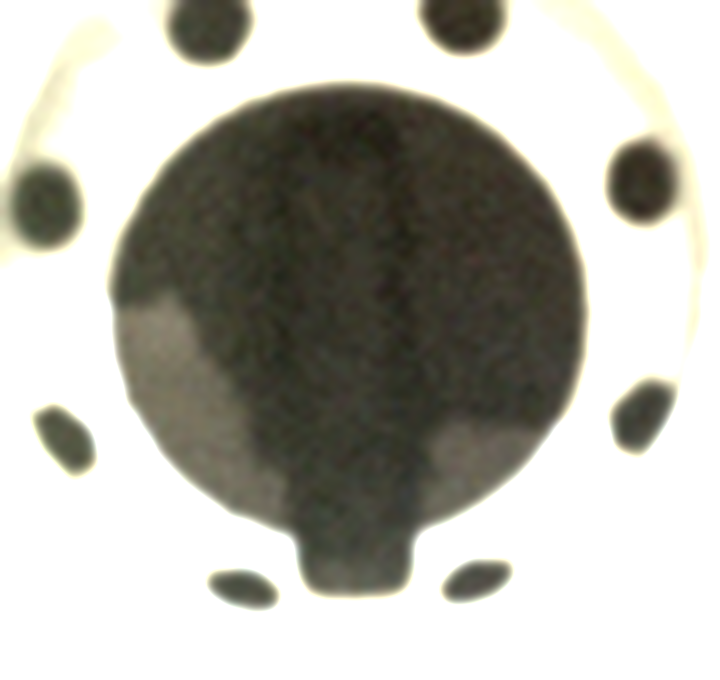

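```bash
cat > fit.py <<'E'
from h import *
from scipy.optimize import least_squares
def fit(s,uv,z=None,ph=22.5):
    uv=np.array(uv)
    def f(p):
        a=np.radians(p[2]+ph+45*np.arange(8)); X=np.column_stack([p[0]+p[3]*np.cos(a),p[1]+p[3]*np.sin(a),np.full(8,p[4])])
        q=proj(s,X); d=np.linalg.norm(uv[:,None]-q[None],axis=2); j=d.argmin(1)
        return (uv-q[j]).ravel()
    best=None
    for y0 in (-15,0,15):
        r=least_squares(f,[.537,.221,5+y0,.038,.045],x_scale=[.01,.01,5,.01,.01])
        if best is None or r.cost<best.cost: best=r
    return best
E
python3 - <<'E'
from fit import *
s=load('w1')
o=lambda x0,y0,f,c:(x0+(c[0]+.5)/f-.5,y0+(c[1]+.5)/f-.5)
uv=[o(150,80,3.8,(327,239)),o(150,80,3.8,(447,235))]+[o(210,140,8,c) for c in [(643,182),(643,416),(477,580),(243,589),(65,440),(46,205)]]
r=fit(s,uv); print(r.x,r.fun.round(2))
d=o(210,140,8,(348,308)); print('disc',atz(s,d,.052))
a=atz(s,o(210,140,8,(355,590)),.082);b=atz(s,o(210,140,8,(346,135)),.082);print('bar',a,b,np.degrees(np.arctan2(*(b-a)[1::-1])))
st=readout.read_state();print(st['ee_pos'],delta([r.x[0],r.x[1],.2],90+r.x[2]))
E
```

```text
[ 1.22418889  0.27411399  7.37999094  0.3727143  -2.43922853] [-0.08 -0.01 -0.05  0.22  0.19  0.03  0.08 -0.11 -0.03 -0.09 -0.05 -0.07
 -0.05  0.1  -0.   -0.07]
disc [0.53474359 0.22046511 0.052     ]
bar [0.55998235 0.22356256 0.082     ] [0.50718681 0.21792847 0.082     ] -173.90872334622858
[0.53596552 0.22228452 0.20155738] (array([  0.186, -69.012,  -0.881]), array([-2.34,  0.02,  0.03]))
```

```bash
python3 - <<'E'
from fit import *
s=load('w1')
o=lambda x0,y0,f,c:(x0+(c[0]+.5)/f-.5,y0+(c[1]+.5)/f-.5)
uv=np.array([o(150,80,3.8,(327,239)),o(150,80,3.8,(447,235))]+[o(210,140,8,c) for c in [(643,182),(643,416),(477,580),(243,589),(65,440),(46,205)]])
for z in (.043,.047,.05):
  def f(p):
    a=np.radians(p[2]+22.5+45*np.arange(8)); X=np.column_stack([p[0]+p[3]*np.cos(a),p[1]+p[3]*np.sin(a),np.full(8,z)])
    q=proj(s,X); d=np.linalg.norm(uv[:,None]-q[None],axis=2); return (uv-q[d.argmin(1)]).ravel()
  r=least_squares(f,[.535,.221,5,.038],x_scale=[.01,.01,5,.01]);print(z,r.x,r.cost)
E
```

```text
0.043 [0.53783605 0.22077053 7.37999094 0.04044867] 0.0727030029250357
0.047 [0.53673002 0.22068457 7.37999087 0.03991324] 0.07270300292502058
0.05 [0.5359005  0.2206201  7.37999094 0.03951166] 0.07270300292506077
```

```bash
python3 - <<'E'
from h import *
print(readout.read_state()['ee_pos'],delta([.5366,.2209,.09],97.4))
E
```

```text
[0.53596552 0.22228452 0.20155738] (array([11.156, -0.046, -0.147]), array([-2.36,  0.02,  0.03]))
```

jog_arm:
  claw: [1, 1, 1, 1, 1, 1, 1, 1]
  linear:
    - [1, -0.05, -0.15]
    - [2, 0, 0]
    - [2.5, 0, 0]
    - [2.5, 0, 0]
    - [2, 0, 0]
    - [1.1, 0, 0]
    - [0, 0, 0]
    - [0, 0, 0]
  turn:
    - [-2.4, 0, 0]
    - [0, 0, 0]
    - [0, 0, 0]
    - [0, 0, 0]
    - [0, 0, 0]
    - [0, 0, 0]
    - [0, 0, 0]
    - [0, 0, 0]

```text
clock: 3.2
ee_pos: [0.5371, 0.2207, 0.0911]
eef_rot: [0.532, -0.466, -0.531, -0.467]
ft_force: [-0.0, -0.3, 0.5]
opening: 0.0851
```

```bash
python3 - <<'E'
from h import *
print(readout.read_state()['ee_pos'],delta([.5366,.2209,.0555],97.4))
snap('wrist','w2');crop('w2',130,100,380,300,3.2,'w2c')
E
```

```text
[0.53710586 0.22068648 0.09111965] (array([3.562, 0.053, 0.027]), array([0.05, 0.01, 0.08]))
```

View pics/w2c.png

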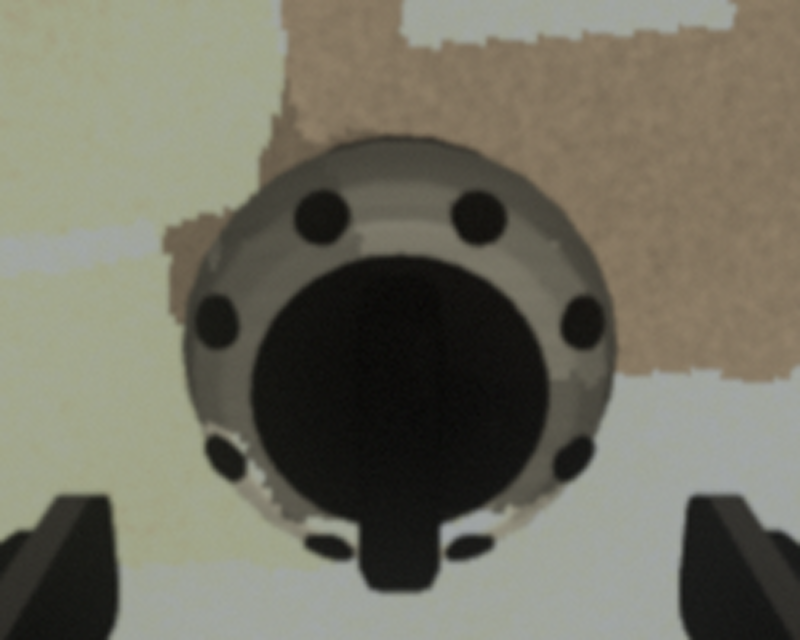

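The bar is at crop x≈399, midway between the fingers (118/681), and the holes are symmetric, so the alignment is good.

```bash
python3 - <<'E'
from h import *
o=lambda x0,y0,f,c:(x0+(c[0]+.5)/f-.5,y0+(c[1]+.5)/f-.5)
print(tri([(load('w1'),o(210,140,8,(348,308))),(load('w2'),o(130,100,3.2,(400,390)))]), tri([(load('w1'),o(210,140,8,(355,590))),(load('w2'),o(130,100,3.2,(399,590)))]))
E
```

```text
(array([0.53478443, 0.22043122, 0.05188471]), [np.float64(3.742927193020412e-05), np.float64(3.742927193022089e-05)]) (array([0.55884042, 0.22339144, 0.08488034]), [np.float64(7.099539969788297e-05), np.float64(7.099539969790056e-05)])
```

jog_arm:
  claw: [1, 1, 1, 1, 0.6, 0.6, 0.6, 0.6]
  linear:
    - [1, 0.05, 0]
    - [1.2, 0, 0]
    - [0.9, 0, 0]
    - [0.45, 0, 0]
    - [0, 0, 0]
    - [0, 0, 0]
    - [0, 0, 0]
    - [0, 0, 0]
  turn:
    - [0, 0, 0]
    - [0, 0, 0]
    - [0, 0, 0]
    - [0, 0, 0]
    - [0, 0, 0]
    - [0, 0, 0]
    - [0, 0, 0]
    - [0, 0, 0]
  force: 50

```text
clock: 4.25
ee_pos: [0.5362, 0.2204, 0.055]
eef_rot: [0.531, -0.466, -0.531, -0.467]
ft_force: [0.7, 0.5, 0.6]
opening: 0.0515
```

jog_arm:
  claw: [0.3, 0, 0, 0, 0, 0, 0, 0]
  linear:
    - [0, 0, 0]
    - [0, 0, 0]
    - [0, 0, 0]
    - [0, 0, 0]
    - [0, 0, 0]
    - [0, 0, 0]
    - [0, 0, 0]
    - [0, 0, 0]
  turn:
    - [0, 0, 0]
    - [0, 0, 0]
    - [0, 0, 0]
    - [0, 0, 0]
    - [0, 0, 0]
    - [0, 0, 0]
    - [0, 0, 0]
    - [0, 0, 0]
  force: 60

```text
clock: 5.25
ee_pos: [0.5361, 0.2205, 0.0549]
eef_rot: [-0.531, 0.466, 0.531, 0.467]
ft_force: [-1.4, 2.4, 4.1]
opening: 0.0139
```

```bash
python3 - <<'E'
from h import *
st=readout.read_state();print(st['ee_pos'],st['opening'],st['ft_force'],st['wrist_torque'])
E
```

```text
[0.53614739 0.22047605 0.05491412] 0.013864021983474088 [-1.39378169  2.41182394  4.09048793] [ 0.32372611  0.16856691 -0.00225788]
```

jog_arm:
  claw: [0, 0, 0, 0, 0, 0, 0, 0, 0, 0, 0, 0]
  linear:
    - [-0.3, 0, 0]
    - [-0.6, 0, 0]
    - [-1, 0, 0]
    - [-1.2, 0, 0]
    - [-1.5, 0, 0]
    - [-2, 0, 0]
    - [-2, 0, 0]
    - [-2, 0, 0]
    - [-1.6, 0, 0]
    - [-1, 0, 0]
    - [-0.3, 0, 0]
    - [0, 0, 0]
  turn:
    - [0, 0, 0]
    - [0, 0, 0]
    - [0, 0, 0]
    - [0, 0, 0]
    - [0, 0, 0]
    - [0, 0, 0]
    - [0, 0, 0]
    - [0, 0, 0]
    - [0, 0, 0]
    - [0, 0, 0]
    - [0, 0, 0]
    - [0, 0, 0]

```text
clock: 6.75
ee_pos: [0.536, 0.2203, 0.1894]
eef_rot: [-0.531, 0.467, 0.532, 0.466]
ft_force: [-0.2, 0.0, -2.9]
opening: 0.0138
```

```bash
python3 - <<'E'
from h import *
st=readout.read_state();print(st['ee_pos'],st['opening'],st['ft_force'],st['wrist_torque'])
snap('wrist','w3');crop('w3',106,90,406,320,2.6,'w3c')
print(delta([.577,-.169,.19],97.4-30))
E
```

```text
[0.53595158 0.22032218 0.18941249] 0.013841437850129042 [-0.1671795   0.01496218 -2.91496348] [-0.00897554  0.02639474 -0.00106315]
(array([ -0.077,   0.962, -39.136]), array([ 3.004e+01, -2.000e-02, -6.000e-02]))
```

View pics/w3c.png

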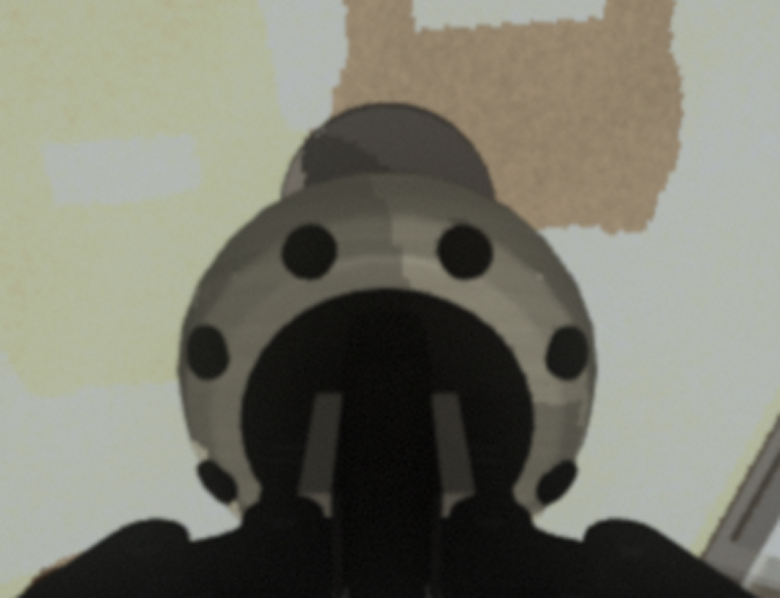

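```bash
python3 - <<'E'
from fit import *
o=lambda x0,y0,f,c:(x0+(c[0]+.5)/f-.5,y0+(c[1]+.5)/f-.5)
u1=np.array([o(150,80,3.8,(327,239)),o(150,80,3.8,(447,235))]+[o(210,140,8,c) for c in [(643,182),(643,416),(477,580),(243,589),(65,440),(46,205)]])
u2=np.array([o(130,100,3.2,c) for c in [(322,217),(478,217),(582,322),(573,458),(470,546),(330,546),(225,456),(217,322)]])
def res(s,uv,p):
    a=np.radians(p[2]+22.5+45*np.arange(8)); X=np.column_stack([p[0]+p[3]*np.cos(a),p[1]+p[3]*np.sin(a),np.full(8,p[4])])
    q=proj(s,X); d=np.linalg.norm(uv[:,None]-q[None],axis=2); return (uv-q[d.argmin(1)]).ravel()
s1,s2,s3=load('w1'),load('w2'),load('w3')
r=least_squares(lambda p:np.r_[res(s1,u1,p),res(s2,u2,p)],[.535,.22,6,.039,.047],x_scale=[.01,.01,5,.01,.01]);print(r.x,r.cost)
R=r.x[3]
u3=np.array([o(106,90,2.6,c) for c in [(310,251),(465,250),(208,352),(567,352),(218,481),(557,481)]])
z3=r.x[4]+.1345
for z in (z3,):
  q=least_squares(lambda p:res(s3,u3,[p[0],p[1],p[2],R,z]),[.535,.22,6],x_scale=[.01,.01,5]);print(z,q.x,q.cost)
q=least_squares(lambda p:res(s3,u3,[p[0],p[1],p[2],R,p[3]]),[.535,.22,6,z3],x_scale=[.01,.01,5,.01]);print(q.x,q.cost)
st=readout.read_state();M=Rot.from_quat(st['eef_rot']).as_matrix()
print('in tool',M.T@(np.array([q.x[0],q.x[1],q.x[3]])-st['ee_pos']))
print(np.degrees(np.arctan2(M[1,2],M[0,2]))-90)
E
```

```text
[0.53623006 0.22055412 7.39801244 0.03956421 0.04901817] 0.3696903524050906
0.18351817376230686 [0.53621062 0.2203319  7.50434192] 0.14387998271075192
[0.53609592 0.22031623 7.50432552 0.18378712] 0.10055339859169413
in tool [ 5.40211317e-03 -2.25583922e-04 -2.24680173e-05]
7.437875319251262
```

```bash
python3 - <<'E'
from h import *
print(delta([.66,-.204,.2],67))
print(atz(load('top0'),(298,128),0.0), atz(load('top0'),(301,118),0.11))
E
```

```text
(array([ -1.085,  -6.814, -43.681]), array([ 3.044e+01, -2.000e-02, -6.000e-02]))
[ 0.78281655 -0.14691535  0.        ] [ 0.78052091 -0.14193207  0.11      ]
```

jog_arm:
  claw: [0, 0, 0, 0, 0, 0, 0, 0, 0, 0, 0, 0]
  linear:
    - [-0.3, -0.1, -1]
    - [-0.4, -0.3, -2]
    - [-0.4, -0.4, -3]
    - [0, -0.6, -4]
    - [0, -0.7, -4.5]
    - [0, -0.7, -4.5]
    - [0, -0.7, -4.5]
    - [0, -0.7, -4.5]
    - [0, -0.7, -4.5]
    - [0, -0.7, -4.5]
    - [0, -0.6, -3.5]
    - [0, -0.6, -2]
  turn:
    - [0, 0, 0]
    - [0, 0, 0]
    - [0, 0, 0]
    - [0, 0, 0]
    - [0, 0, 0]
    - [0, 0, 0]
    - [0, 0, 0]
    - [0, 0, 0]
    - [0, 0, 0]
    - [0, 0, 0]
    - [0, 0, 0]
    - [0, 0, 0]

```text
clock: 8.3
ee_pos: [0.6581, -0.1959, 0.2006]
eef_rot: [-0.531, 0.467, 0.531, 0.467]
ft_force: [0.1, 0.2, -4.0]
opening: 0.0141
```

jog_arm:
  claw: [0, 0, 0, 0, 0, 0, 0, 0, 0, 0]
  linear:
    - [0, 0, -1]
    - [0, 0, -0.2]
    - [0, 0, 0]
    - [0, 0, 0]
    - [0, 0, 0]
    - [0, 0, 0]
    - [0, 0, 0]
    - [0, 0, 0]
    - [0, 0, 0]
    - [0, 0, 0]
  turn:
    - [1, 0, 0]
    - [3, 0, 0]
    - [5, 0, 0]
    - [6, 0, 0]
    - [6, 0, 0]
    - [5, 0, 0]
    - [3, 0, 0]
    - [1.4, 0, 0]
    - [0, 0, 0]
    - [0, 0, 0]

```text
clock: 9.55
ee_pos: [0.66, -0.2042, 0.2008]
eef_rot: [-0.391, 0.589, 0.391, 0.589]
ft_force: [0.5, 0.2, -2.9]
opening: 0.0143
```

```bash
python3 - <<'E'
from h import *
st=readout.read_state();print(st['clock'],st['ee_pos'],st['opening'],st['ft_force'],st['qpos'])
snap('wrist','w4');print(proj(load('w4'),[[.577,-.169,.091],[.577,-.169,.114]]))
c=cv2.imread('pics/w4.png'); cv2.imwrite('pics/w4b.png',cv2.resize(c,(800,600),interpolation=cv2.INTER_CUBIC))
E
```

```text
9.55 [ 0.66002098 -0.20418008  0.20082997] 0.01432955876016085 [ 0.45219762  0.16426331 -2.89689331] [-4.69144496e-01  7.18296025e-01  9.45205843e-01 -3.38796057e-05
  1.47809137e+00 -1.63979406e+00]
[[254.61034058  80.09327434]
 [254.66002924  78.89087488]]
```

View pics/w4b.png

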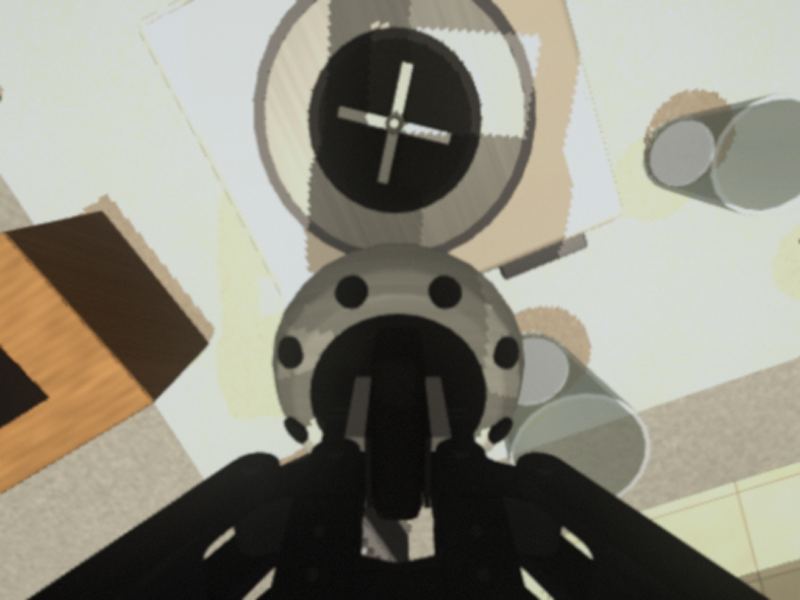

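The wrist view shows the held rotor, and the cross and shaft clearly at (395,123) of 800x600.

```bash
python3 - <<'E'
from h import *
crop('w4',190,5,315,135,5,'w4c')
E
```

```text
(no output)
```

View pics/w4c.png

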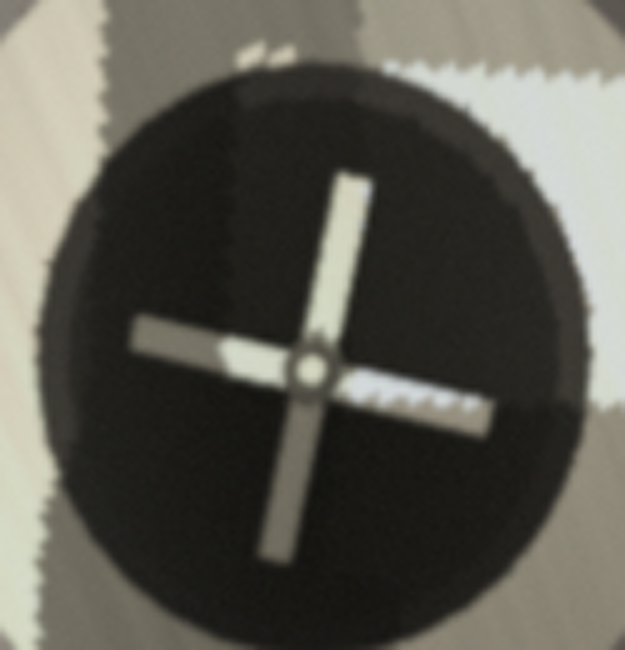

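```bash
python3 - <<'E'
from h import *
s=load('w4');o=lambda c:(190+(c[0]+.5)/5-.5,5+(c[1]+.5)/5-.5)
P=[atz(s,o(c),.091)[:2] for c in [(354,177),(276,559),(135,332),(488,418)]]
print(P, [np.degrees(np.arctan2(*(P[i]-P[j])[::-1])) for i,j in ((0,1),(2,3))], np.linalg.norm(P[0]-P[1]),np.linalg.norm(P[2]-P[3]),(P[0]+P[1])/2,(P[2]+P[3])/2)
print('tip',atz(s,o((311,370)),.114))
a=P[0];b=P[1];c=P[2];d=P[3]
k=np.linalg.solve(np.column_stack([b-a,c-d]),c-a);X=a+k[0]*(b-a);print('intersect',X)
st=readout.read_state();M=Rot.from_quat(st['eef_rot']).as_matrix()
print('tool yaw',np.degrees(np.arctan2(M[1,2],M[0,2]))-90)
# rotor holes check
from fit import *
E
```

```text
[array([ 0.55315368, -0.15428533]), array([ 0.59893976, -0.18677561]), array([ 0.55975368, -0.1932514 ]), array([ 0.5922909 , -0.14794393])] [np.float64(144.6400898851206), np.float64(-125.68373668221166)] 0.05614252714670785 0.055780268122698776 [ 0.57604672 -0.17053047] [ 0.57602229 -0.17059767]
tip [ 0.57604624 -0.17077161  0.114     ]
intersect [ 0.57606251 -0.17054167]
tool yaw -22.934651198484858
```

```bash
python3 - <<'E'
from h import *
print(delta([.5761,-.1706,.2],67.1))
E
```

```text
(array([ 0.082,  9.04 , -0.177]), array([-0.03, -0.  ,  0.  ]))
```

jog_arm:
  claw: [0, 0, 0, 0, 0, 0, 0, 0]
  linear:
    - [0, 0.5, 0]
    - [0, 1.5, 0]
    - [0, 2, -0.1]
    - [0, 2, -0.08]
    - [0.08, 1.6, 0]
    - [0, 1.04, 0]
    - [0, 0.4, 0]
    - [0, 0, 0]
  turn:
    - [0, 0, 0]
    - [0, 0, 0]
    - [0, 0, 0]
    - [0, 0, 0]
    - [0, 0, 0]
    - [0, 0, 0]
    - [0, 0, 0]
    - [0, 0, 0]

```text
clock: 10.6
ee_pos: [0.5763, -0.1706, 0.2001]
eef_rot: [-0.391, 0.589, 0.39, 0.59]
ft_force: [-0.2, -0.0, -3.2]
opening: 0.0139
```

jog_arm:
  claw: [0, 0]
  linear:
    - [0, 0, 0]
    - [0, 0, 0]
  turn:
    - [0, 0, 0]
    - [0, 0, 0]

```text
clock: 10.85
ee_pos: [0.5763, -0.1707, 0.1998]
eef_rot: [-0.39, 0.59, 0.391, 0.59]
ft_force: [0.0, 0.2, -4.3]
opening: 0.014
```

```bash
python3 - <<'E'
from h import *
st=readout.read_state();print(st['clock'],st['ee_pos'],st['ft_force'],st['wrist_torque'])
print(delta([.5761,-.1706,.165],67.1))
snap('wrist','w5');snap('scene','s5');crop('w5',106,90,406,320,2.6,'w5c');crop('s5',150,100,290,240,5,'s5c')
E
```

```text
10.85 [ 0.5763445  -0.17067629  0.19982562] [ 0.02053581  0.22870307 -4.30260815] [ 0.00900787 -0.03132743  0.03556465]
(array([ 3.483e+00,  2.500e-02, -3.000e-03]), array([-0.06,  0.  , -0.01]))
```

View pics/s5c.png

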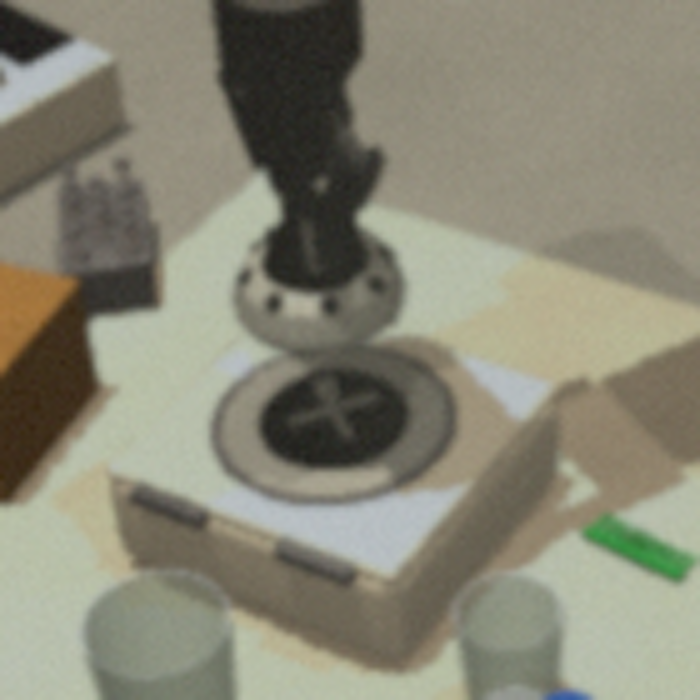

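View pics/w5c.png

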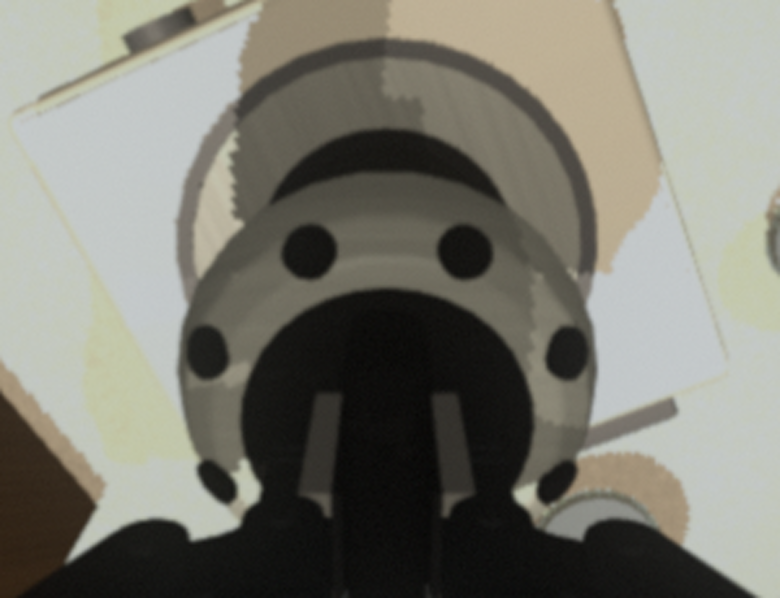

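Rotor and stop ring are concentric in the wrist view (both centred at crop x≈388), and the scene view shows the rotor level above the cross. Descending over the shaft.

jog_arm:
  claw: [0, 0, 0, 0, 0, 0, 0, 0]
  linear:
    - [0.5, 0.02, 0]
    - [0.9, 0, 0]
    - [0.9, 0, 0]
    - [0.7, 0, 0]
    - [0.5, 0, 0]
    - [0.4, 0, 0]
    - [0.3, 0, 0]
    - [0.3, 0, 0]
  turn:
    - [0, 0, 0]
    - [0, 0, 0]
    - [0, 0, 0]
    - [0, 0, 0]
    - [0, 0, 0]
    - [0, 0, 0]
    - [0, 0, 0]
    - [0, 0, 0]

```text
clock: 11.95
ee_pos: [0.576, -0.1705, 0.1549]
eef_rot: [-0.391, 0.589, 0.39, 0.59]
ft_force: [-0.2, -0.1, -3.6]
opening: 0.0144
```

jog_arm:
  claw: [0, 0, 0, 0]
  linear:
    - [0.3, 0, 0]
    - [0.3, 0, 0]
    - [0.2, 0, 0]
    - [0, 0, 0]
  turn:
    - [0, 0, 0]
    - [0, 0, 0]
    - [0, 0, 0]
    - [0, 0, 0]

```text
clock: 12.45
ee_pos: [0.5759, -0.1704, 0.1468]
eef_rot: [-0.39, 0.59, 0.391, 0.589]
ft_force: [0.5, -0.0, -3.6]
opening: 0.0137
```

jog_arm:
  claw: [0, 0, 0, 0, 0]
  linear:
    - [0.2, 0, 0]
    - [0.2, 0, 0]
    - [0.2, 0, 0]
    - [0.2, 0, 0]
    - [0, 0, 0]
  turn:
    - [0, 0, 0]
    - [0, 0, 0]
    - [0, 0, 0]
    - [0, 0, 0]
    - [0, 0, 0]

```text
clock: 13.08
ee_pos: [0.5759, -0.1704, 0.1388]
eef_rot: [-0.39, 0.59, 0.391, 0.589]
ft_force: [0.5, 0.7, -3.2]
opening: 0.0136
```

jog_arm:
  claw: [0, 0, 0, 0, 0]
  linear:
    - [0.1, 0, 0]
    - [0.1, 0, 0]
    - [0.1, 0, 0]
    - [0, 0, 0]
    - [0, 0, 0]
  turn:
    - [0, 0, 0]
    - [0, 0, 0]
    - [0, 0, 0]
    - [0, 0, 0]
    - [0, 0, 0]

```text
clock: 13.7
ee_pos: [0.576, -0.1705, 0.1361]
eef_rot: [-0.391, 0.589, 0.39, 0.59]
ft_force: [-0.1, 0.3, -4.0]
opening: 0.0141
```

Noise is about ±0.7 N. I'll feel for the dogs in small steps.

jog_arm:
  claw: [0, 0, 0]
  linear:
    - [0.08, 0, 0]
    - [0.06, 0, 0]
    - [0, 0, 0]
  turn:
    - [0, 0, 0]
    - [0, 0, 0]
    - [0, 0, 0]

```text
clock: 14.08
ee_pos: [0.5759, -0.1705, 0.1345]
eef_rot: [-0.39, 0.59, 0.391, 0.589]
ft_force: [-0.0, 0.0, -3.3]
opening: 0.0139
```

jog_arm:
  claw: [0, 0]
  linear:
    - [0.05, 0, 0]
    - [0, 0, 0]
  turn:
    - [0, 0, 0]
    - [0, 0, 0]

```text
clock: 14.32
ee_pos: [0.5759, -0.1705, 0.134]
eef_rot: [-0.39, 0.59, 0.391, 0.589]
ft_force: [-0.4, 0.2, -2.7]
opening: 0.0139
```

jog_arm:
  claw: [0, 0]
  linear:
    - [0.03, 0, 0]
    - [0, 0, 0]
  turn:
    - [0, 0, 0]
    - [0, 0, 0]

```text
clock: 14.58
ee_pos: [0.576, -0.1705, 0.1339]
eef_rot: [-0.391, 0.589, 0.39, 0.59]
ft_force: [-0.5, 0.3, -2.6]
opening: 0.0141
```

jog_arm:
  claw: [0, 0]
  linear:
    - [0.03, 0, 0]
    - [0, 0, 0]
  turn:
    - [0, 0, 0]
    - [0, 0, 0]

```text
clock: 14.82
ee_pos: [0.576, -0.1705, 0.1339]
eef_rot: [-0.391, 0.589, 0.39, 0.59]
ft_force: [-1.1, 1.0, 2.0]
opening: 0.0141
```

jog_arm:
  claw: [0, 0]
  linear:
    - [0.03, 0, 0]
    - [0, 0, 0]
  turn:
    - [0, 0, 0]
    - [0, 0, 0]

```text
clock: 15.08
ee_pos: [0.5761, -0.1705, 0.1338]
eef_rot: [-0.391, 0.589, 0.39, 0.59]
ft_force: [-2.4, 0.1, 4.9]
opening: 0.0137
```

Contact on the dogs is at TCP 0.1339, as predicted, at about 8 N including weight. Turning slowly.

jog_arm:
  claw: [0, 0, 0, 0, 0, 0, 0, 0]
  linear:
    - [0, 0, 0]
    - [0, 0, 0]
    - [0, 0, 0]
    - [0, 0, 0]
    - [0, 0, 0]
    - [0, 0, 0]
    - [0, 0, 0]
    - [0, 0, 0]
  turn:
    - [1, 0, 0]
    - [1, 0, 0]
    - [1, 0, 0]
    - [1, 0, 0]
    - [1, 0, 0]
    - [1, 0, 0]
    - [1, 0, 0]
    - [1, 0, 0]

```text
clock: 16.08
ee_pos: [0.5764, -0.1707, 0.1336]
eef_rot: [-0.349, 0.615, 0.348, 0.616]
ft_force: [0.5, -1.0, 4.7]
opening: 0.0141
```

```bash
python3 - <<'E'
from h import *
st=readout.read_state();M=Rot.from_quat(st['eef_rot']).as_matrix();print(st['clock'],st['ee_pos'],st['ft_force'],st['wrist_torque'],np.degrees(np.arctan2(M[1,2],M[0,2]))-90)
E
```

```text
16.075 [ 0.57639916 -0.17074089  0.13364191] [ 0.54649835 -0.97959475  4.72675469] [-0.19758911 -0.13588201  0.12245104] -31.015474039947442
```

jog_arm:
  claw: [0, 0, 0, 0]
  linear:
    - [0, 0, 0]
    - [0, 0, 0]
    - [0, 0, 0]
    - [0, 0, 0]
  turn:
    - [0.8, 0, 0]
    - [0.8, 0, 0]
    - [0.8, 0, 0]
    - [0, 0, 0]

```text
clock: 16.58
ee_pos: [0.5756, -0.1703, 0.1325]
eef_rot: [-0.335, 0.623, 0.336, 0.622]
ft_force: [1.8, -1.3, -3.2]
opening: 0.0137
```

```bash
cat > st.py <<'E'
from h import *
st=readout.read_state();M=Rot.from_quat(st['eef_rot']).as_matrix();print(st['clock'],st['ee_pos'],st['ft_force'],st['wrist_torque'],np.degrees(np.arctan2(M[1,2],M[0,2]))-90)
E
python3 st.py
```

```text
16.575 [ 0.57563853 -0.17034192  0.13248795] [ 1.82929122 -1.26376741 -3.18473793] [-0.18453891 -0.34089561 -0.01755677] -33.38224726860606
```

The slots dropped over the dogs at yaw -33.4°: the load is gone and z is lower. I'll centre the angle and go down gently.

jog_arm:
  claw: [0, 0, 0, 0, 0, 0]
  linear:
    - [0.05, 0, 0]
    - [0.05, 0, 0]
    - [0, 0, 0]
    - [0.05, 0, 0]
    - [0, 0, 0]
    - [0, 0, 0]
  turn:
    - [0.7, 0, 0]
    - [0.7, 0, 0]
    - [0.5, 0, 0]
    - [0, 0, 0]
    - [0, 0, 0]
    - [0, 0, 0]

```text
clock: 17.32
ee_pos: [0.5759, -0.1704, 0.1319]
eef_rot: [-0.325, 0.628, 0.325, 0.628]
ft_force: [-2.7, 2.0, 1.0]
opening: 0.0143
```

```bash
python3 st.py
```

```text
17.325 [ 0.57586554 -0.17037305  0.13191261] [-2.67523319  1.98133808  1.03605664] [ 0.21336388  0.44834034 -0.01802929] -35.254381912071004
```

jog_arm:
  claw: [0, 0, 0, 0]
  linear:
    - [0.05, 0, 0]
    - [0.05, 0, 0]
    - [0, 0, 0]
    - [0, 0, 0]
  turn:
    - [0, 0, 0]
    - [0, 0, 0]
    - [0, 0, 0]
    - [0, 0, 0]

```text
clock: 17.82
ee_pos: [0.5759, -0.1704, 0.1308]
eef_rot: [-0.325, 0.628, 0.325, 0.628]
ft_force: [-3.4, 3.0, 4.7]
opening: 0.0141
```

```bash
python3 st.py
```

```text
17.825 [ 0.57593054 -0.17041557  0.1307556 ] [-3.37403368  3.01283767  4.7204631 ] [0.36795856 0.72045505 0.04375323] -35.259879159727014
```

jog_arm:
  claw: [0, 0, 0, 0]
  linear:
    - [0, 0.03, 0]
    - [0.05, 0, 0]
    - [0.05, 0, 0]
    - [0, 0, 0]
  turn:
    - [0, 0, 0]
    - [0, 0, 0]
    - [0, 0, 0]
    - [0, 0, 0]

```text
clock: 18.32
ee_pos: [0.5758, -0.1704, 0.1297]
eef_rot: [-0.325, 0.628, 0.325, 0.628]
ft_force: [-1.9, 1.2, 3.4]
opening: 0.014
```

```bash
python3 st.py
```

```text
18.325 [ 0.57583119 -0.17038413  0.12968867] [-1.90276436  1.19592811  3.37425181] [ 0.25812692  0.34127659 -0.03121555] -35.26400616460475
```

jog_arm:
  claw: [0, 0, 0, 0, 0]
  linear:
    - [0.05, 0.01, 0]
    - [0.05, 0, 0]
    - [0.05, 0, 0]
    - [0, 0, 0]
    - [0, 0, 0]
  turn:
    - [0, 0, 0]
    - [0, 0, 0]
    - [0, 0, 0]
    - [0, 0, 0]
    - [0, 0, 0]

```text
clock: 18.95
ee_pos: [0.5758, -0.1703, 0.1282]
eef_rot: [-0.325, 0.628, 0.325, 0.628]
ft_force: [0.1, 0.9, 4.0]
opening: 0.0141
```

```bash
python3 st.py
```

```text
18.95 [ 0.5757645  -0.17032168  0.1281923 ] [0.07372197 0.8502117  3.97816386] [0.11108126 0.02712376 0.02357213] -35.26166978141102
```

jog_arm:
  claw: [0, 0, 0, 0, 0]
  linear:
    - [0.05, 0, 0]
    - [0.05, 0, 0]
    - [0.03, 0, 0]
    - [0, 0, 0]
    - [0, 0, 0]
  turn:
    - [0, 0, 0]
    - [0, 0, 0]
    - [0, 0, 0]
    - [0, 0, 0]
    - [0, 0, 0]

```text
clock: 19.58
ee_pos: [0.5757, -0.1703, 0.1269]
eef_rot: [-0.325, 0.628, 0.325, 0.628]
ft_force: [0.6, 0.5, 4.0]
opening: 0.0141
```

jog_arm:
  claw: [0, 0, 0]
  linear:
    - [0.03, 0, 0]
    - [0, 0, 0]
    - [0, 0, 0]
  turn:
    - [0, 0, 0]
    - [0, 0, 0]
    - [0, 0, 0]

```text
clock: 19.95
ee_pos: [0.5757, -0.1703, 0.1269]
eef_rot: [-0.325, 0.628, 0.325, 0.628]
ft_force: [-0.6, 1.0, 5.3]
opening: 0.0139
```

jog_arm:
  claw: [0, 0, 0]
  linear:
    - [0.03, 0, 0]
    - [0, 0, 0]
    - [0, 0, 0]
  turn:
    - [0, 0, 0]
    - [0, 0, 0]
    - [0, 0, 0]

```text
clock: 20.32
ee_pos: [0.5758, -0.1703, 0.1269]
eef_rot: [-0.325, 0.628, 0.325, 0.628]
ft_force: [-0.7, 1.1, 8.5]
opening: 0.0141
```

```bash
python3 st.py
```

```text
20.325 [ 0.57578442 -0.17034852  0.12686698] [-0.71790501  1.09435284  8.45425617] [0.10682709 0.14395499 0.00776339] -35.26077938782386
```

The force now rises without motion at z = 0.1269, so it is on the stop, exactly at the predicted height. Relaxing the push, then releasing.

jog_arm:
  claw: [0, 0, 0.3, 0.6, 0.6, 0.6, 0.6, 0.6]
  linear:
    - [-0.05, 0, 0]
    - [0, 0, 0]
    - [0, 0, 0]
    - [0, 0, 0]
    - [0, 0, 0]
    - [0, 0, 0]
    - [0, 0, 0]
    - [0, 0, 0]
  turn:
    - [0, 0, 0]
    - [0, 0, 0]
    - [0, 0, 0]
    - [0, 0, 0]
    - [0, 0, 0]
    - [0, 0, 0]
    - [0, 0, 0]
    - [0, 0, 0]
  force: 20

```text
clock: 21.32
ee_pos: [0.5756, -0.1702, 0.1268]
eef_rot: [-0.325, 0.628, 0.325, 0.628]
ft_force: [-0.3, 0.3, -0.1]
opening: 0.0515
```

jog_arm:
  claw: [0.6, 0.6, 0.6, 0.6, 0.6, 0.6, 0.6, 0.6, 0.6]
  linear:
    - [-0.3, 0, 0]
    - [-0.8, 0, 0]
    - [-1.2, 0, 0]
    - [-1.5, 0, 0]
    - [-1.5, 0, 0]
    - [-1.5, 0, 0]
    - [-1, 0, 0]
    - [-0.3, 0, 0]
    - [0, 0, 0]
  turn:
    - [0, 0, 0]
    - [0, 0, 0]
    - [0, 0, 0]
    - [0, 0, 0]
    - [0, 0, 0]
    - [0, 0, 0]
    - [0, 0, 0]
    - [0, 0, 0]
    - [0, 0, 0]

```text
clock: 22.45
ee_pos: [0.5755, -0.1702, 0.2076]
eef_rot: [-0.325, 0.628, 0.325, 0.628]
ft_force: [-1.1, -0.1, 1.0]
opening: 0.0512
```

```bash
python3 st.py; python3 - <<'E'
from h import *
snap('wrist','w6');snap('scene','s6');crop('w6',106,60,406,290,2.6,'w6c');crop('s6',150,100,290,240,5,'s6c')
E
```

```text
22.45 [ 0.57554158 -0.1701974   0.20756179] [-1.10258173 -0.11234516  1.02509126] [-0.03639139  0.03043284 -0.01797419] -35.262105664587565
```

View pics/s6c.png

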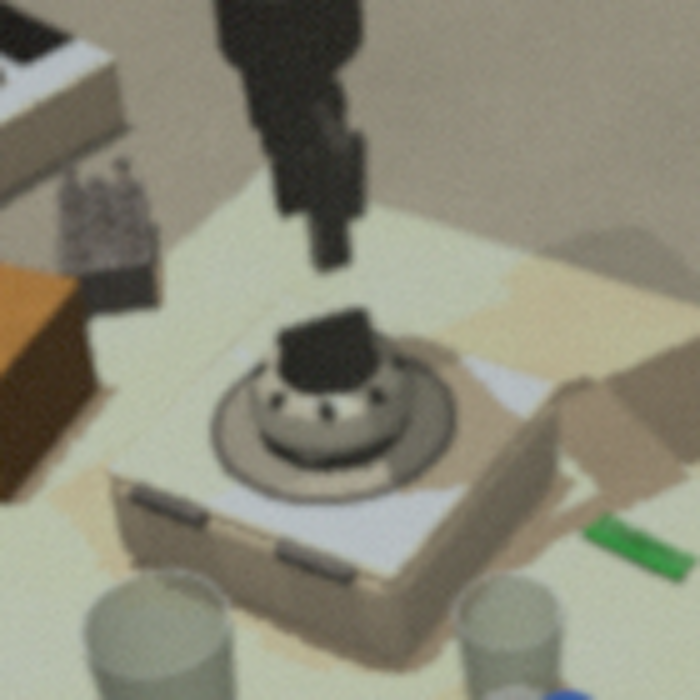

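View pics/w6c.png

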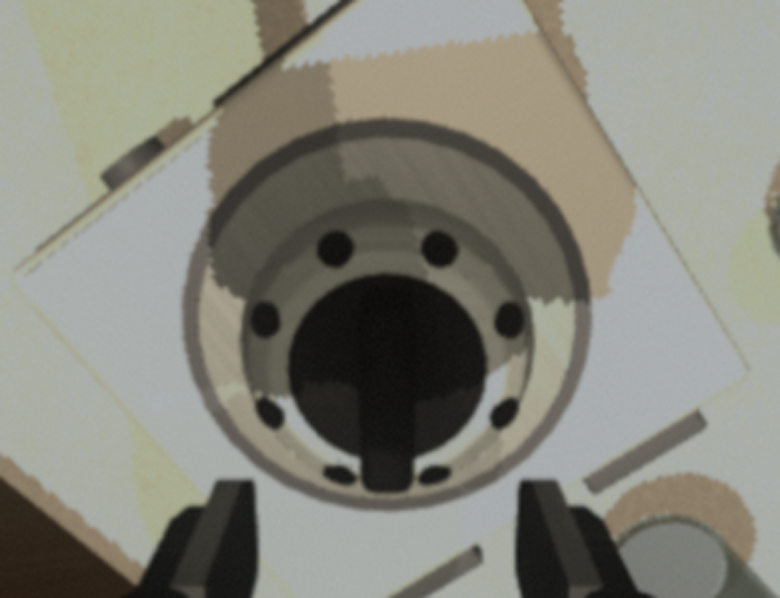

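The rotor sits level and concentric on the spindle, with the gripper clear. A quick height check from the holes, then a check of the bystanders in the top view.

```bash
python3 - <<'E'
from fit import *
o=lambda x0,y0,f,c:(x0+(c[0]+.5)/f-.5,y0+(c[1]+.5)/f-.5)
s=load('w6');uv=np.array([o(106,60,2.6,c) for c in [(336,248),(439,249),(510,319),(505,412),(434,474),(340,474),(270,412),(265,319)]])
def res(p):
    a=np.radians(p[2]+22.5+45*np.arange(8)); X=np.column_stack([p[0]+.0396*np.cos(a),p[1]+.0396*np.sin(a),np.full(8,p[3])])
    q=proj(s,X); d=np.linalg.norm(uv[:,None]-q[None],axis=2); return (uv-q[d.argmin(1)]).ravel()
r=least_squares(res,[.576,-.17,-35,.121],x_scale=[.01,.01,5,.01]);print(r.x,r.cost,'expected hole z',.049-.012+.084)
snap('top','t6');c=cv2.imread('pics/t6.png'); cv2.imwrite('pics/t6b.png',cv2.resize(c,(800,600)))
E
```

```text
[  0.57599923  -0.17022181 -35.28395273   0.12072136] 0.1742870703487132 expected hole z 0.12100000000000001
```

View pics/t6b.png

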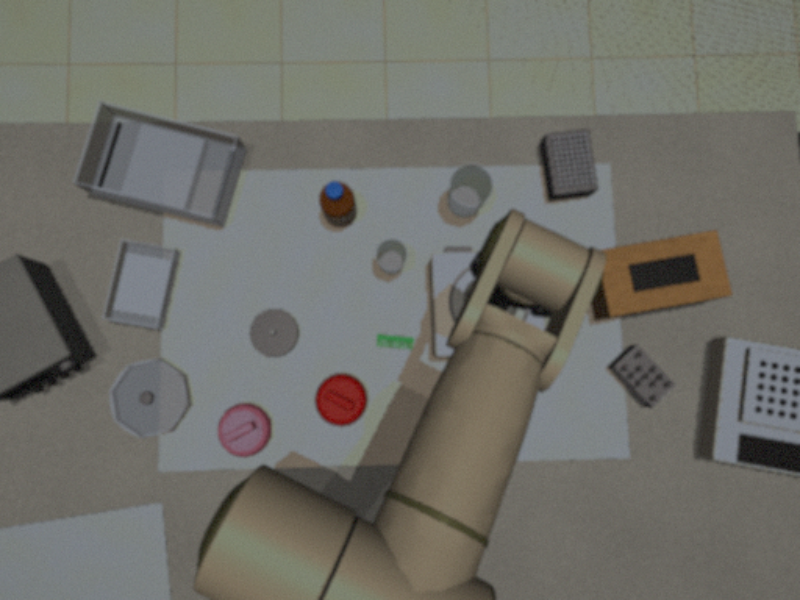

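The top view shows the bystanders where they were and the stand empty at (274,332). The rotor height matches home to within 0.3 mm.

```bash
python3 -c "
from station import manip; print(manip.close_job())"
```

```text
the job is handed in; nothing more can be done
None
```

The rotor is fully home on the centrifuge shaft, the gripper has let go and is clear, and I handed the job in at about 22.6 s of the 67 s.

**What I did:**
1. I gripped the rotor by its bar and lifted it straight off the stand.
2. I measured the drive-dog cross with the wrist camera, at 54.5° (mod 90°).
3. I rested the rotor on the dogs with about 8 N, at the predicted height.
4. I turned it slowly by about 10.5° until the slots dropped over the dogs.
5. I centred the angle and pushed it down to the stop. The load on the shaft read at most about 12 N.

**Last checks:**
- **Height:** the rotor's tube holes were at 120.7 mm, against 121.0 mm expected when home. The arm also stopped moving at exactly the predicted height while the force kept rising.
- **Position and angle:** the rotor is centred to within 0.4 mm of the shaft and turned to -35.3°, against -35.5° measured for the dogs.
- **Surroundings:** in the top view, the stand is empty and the other things on the bench look unmoved. The arm hid part of the centrifuge from that camera.

**Disagreements and odd readings:** the top and wrist cameras differed by 1–2 mm on positions, so I used the wrist values. There was also a side force of about 4.5 N while pressing down, which I relieved by shifting 0.4 mm.

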